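Turn the film reels over in the turnover cradle and stack them on the tank column

ROBOT

A 6-joint arm with a two-finger parallel gripper is mounted at the origin on the work surface. World frame = base frame: x ahead of the robot, y to its left, z up, the work surface at z = 0. Lengths are in m, angles in degrees, forces in N, time in s.
With the tool pointing down it reaches from about 0.35 to 0.875 m from the base axis. Payload 4.2 kg.
Tool frame: the origin (TCP) lies midway between the tips of the shut fingers; the grasp point (between the pads) lies 19 mm behind it; z points along the fingers, y is the line along which they close (so a half turn about z gives the same grasp; the last joint's range is limited). The gripper opens to 87 mm and grips with 3 to 60 N. Pads are 19 mm wide; open, the fingers measure 117 mm over their backs; the gripper's body (75 mm by 190 mm) begins 51 mm behind the grasp point.
Start: joints at [90.447, 22.042, 0.453, 0, -68.411, -14.817], TCP at [0.155, 0.605, 0.193] pointing down, gripper open.
Joint ranges: [-179.83, 179.83], [-69.29, 118.12], [-61.27, 80.66], [-181.25, 117.63], [-171.15, -9.14], [-177.46, 177.46]. Speed limits (degrees/s): [159.86, 159.86, 180, 180, 180, 180].

INTERFACE

Orientations are given as [roll, pitch, yaw] about the fixed x, y, z axes, in that order (R = Rz(yaw) Ry(pitch) Rx(roll)).
In Python, from workcell import env gives the robot as it stands. The module is installed in compiled form; this text tells all that it offers. Calls block until the motion is done:
- env.goto(position, orientation): joint-space move of the TCP to a pose.
- env.move_straight(position, rotation=None, rate=0.15, force_limit=None): straight line of the TCP; rotation=None keeps the orientation; rate is the mean speed in m/s. With force_limit (N) it stops when the force on the tool has changed by that much, and returns True; else False.
- env.set_joints(angles): joint-space move.
- env.gripper_to(opening, grasp_force=None): opening from 0.0 (shut) to 1.0 (fully open); grasp_force is the grip in N (None keeps the last); returns when the fingers have stopped.
- env.dwell(seconds).
- env.inverse_kinematics(position, orientation): joint angles nearest the present ones, or None.
- env.read_state(): the state.
- env.grab_frame(name): name is "side" or "top" or "wrist"; returns a dict with "image" (384x512x3 uint8, blue, green, red), "fx", "fy", "cx", "cy" (pixels), "position" and "orientation" of the camera in the world. Camera axes: x right, y up, looking along -z (the intrinsics and any distortion apply to the point x, -y, -z); pixel columns grow to the right and rows downward; lengths in m; the calibration is good to about 2 mm. The wrist camera is an equidistant fisheye: a pixel r from the principal point sees the ray r / f radians off the axis. A picture is of the moment at which its call begins. There is no depth.
A pose or a line that the arm cannot do raises env.Unreachable and nothing moves.
- env.close_job(): hands the job in; it is judged then, once.
Trained networks look in a picture, given as the dict that the camera call returned (one of the last four; its "shot" number tells which), for a name from the list of things; names that differ only in an ending like _2 or _b are one class to them, and where a whole thing is asked for, a point or a joint stands for the part that bears it (a point fixed in the world has none). Each returns a list of dicts, best first, with "score" (0 to 1); they miss things now and then, are a little off and sometimes report something else, mostly with a low value. They report only what shows in the picture. A call takes as long as a camera call. They do not tell look-alikes from the thing itself.
- env.search_frame(picture, thing): "xyz" ([x, y, z] in m, in world coordinates, good to about 4 mm: the middle of the surface that is visible of it).
- env.trace(picture, thing): "mask" (384x512 bool, what is visible of it).
The state is a dict: "clock": time; "joint_positions": joint angles; "qvel": joint speeds; "joint_torque": joint torques, N m; "position": TCP position; "tool_rot": TCP orientation; "force": force on the tool from outside, world axes, zero at the start; "wrist_torque": the same for the moment, N m; "opening": opening from 0.0 (shut) to 1.0 (fully open); "finger_force": force on a finger pad.
Only numpy, scipy, OpenCV 4.12 (cv2) and the standard library are available. Lean on these libraries where they do the work, as an engineer would, in place of code of your own. Each camera call takes 0.05 s, during which the arm holds its last target. There are 200 camera calls.

TASK

Set every film reel on the bench, brass plate up, on the silver loading leaf of the turnover cradle, close the blue cover leaf over them, swing the closed pair right over so that the reels lie brass plate down on the blue leaf, and swing the silver leaf back open. Then thread the reels, still brass plate down, down the tank column fully home: white lowest, then green, then black, whichever are there; leave the cradle open and the rest of the bench undisturbed. The reels are brittle: hold them gently, never pinching one with more than 60 N, bumps included (30 N holds them well).

Things in the scene. Friction and masses are not known exactly. Their poses are not given: they have to be found in the camera images.
- cradle: turnover cradle, fixed, place and yaw vary: dark base plate 200 x 205 x 8 mm; one hinge axis along its own y, 40 mm above the bench, carries two flat leaves 98 x 200 mm that lie open like a book: silver loading leaf on the -x side (towards the robot), blue cover leaf on the +x side. Both are stiff and stay where left. Origin: under the hinge axis at its middle, on the bench; z up
- loader (a joint): angle of the silver loading leaf (rad): 0 open on the -x side, stubs up; grows as it swings up and over; pi upside down on top of the blue leaf. Its handle needs 5 to 7 N, about 11 N when it carries the closed blue leaf. Swung over with the pair shut on reels, the reels push the blue leaf along and its stiffness keeps the pair shut
- cover (a joint): angle of the blue cover leaf (rad): 0 lying open on the +x side with its stubs up; grows as it swings up and over towards -x; pi upside down on the -x side, closed over the silver leaf. Its handle needs 5 to 7 N
- loader_handle (a point): grip point on the silver leaf's handle: a red round bar 12 mm in diameter, parallel to the hinge, sticking out past the cradle's -y end; on the bar's axis, 26 mm from its tip, 130 mm from the hinge axis, 135 mm to the -y side of the cradle's middle, 40 mm above the bench at 0 and pi. A grip from above can follow it through the half turn, the bar turning between the fingers
- cover_handle (a point): grip point on the blue leaf's handle: the same bar in yellow, at the cradle's +y end (135 mm to the +y side of its middle), 130 mm from the hinge axis, 40 mm above the bench with the leaf at 0 or pi
- loader_stub1 (a point): foot of stub 1 of 3 on the silver leaf, on the leaf's inner face (25 mm above the bench at angle 0), 75 mm from the hinge axis, stubs 70 mm apart along y (stub 1 at the -y end). A stub is a black cone-tipped pin, 21 mm diameter and 10 mm high, that enters a reel's bore loosely
- loader_stub2 (a point): foot of stub 2 of 3 on the silver leaf, on the leaf's inner face (25 mm above the bench at angle 0), 75 mm from the hinge axis, stubs 70 mm apart along y (stub 1 at the -y end). A stub is a black cone-tipped pin, 21 mm diameter and 10 mm high, that enters a reel's bore loosely
- loader_stub3 (a point): foot of stub 3 of 3 on the silver leaf, on the leaf's inner face (25 mm above the bench at angle 0), 75 mm from the hinge axis, stubs 70 mm apart along y (stub 1 at the -y end). A stub is a black cone-tipped pin, 21 mm diameter and 10 mm high, that enters a reel's bore loosely
- cover_stub1 (a point): foot of stub 1 of 3 on the blue leaf, laid out as on the silver leaf; closed over it, stub 1 faces stub 1 of the silver leaf with 29.5 mm between the two faces
- cover_stub2 (a point): foot of stub 2 of 3 on the blue leaf, laid out as on the silver leaf; closed over it, stub 2 faces stub 2 of the silver leaf with 29.5 mm between the two faces
- cover_stub3 (a point): foot of stub 3 of 3 on the blue leaf, laid out as on the silver leaf; closed over it, stub 3 faces stub 3 of the silver leaf with 29.5 mm between the two faces
- column: tank column, fixed, position varies: a black round foot 84 mm in diameter and 12 mm thick with an upright grey post 22 mm in diameter on it, its tip coned, rising 69 mm above the foot (81 mm above the bench). Origin: centre of the foot's underside, on the bench. A reel fully home rests on the foot or on the reel below (reel centre 26, 54 or 82 mm above the bench)
- white_reel: white film reel, may be absent (two or three of the three reels are there): a brittle plastic spool 60 mm in diameter and 28 mm high, bore 26 mm right through, 60 g; one end face carries a brass ring plate. Origin: its centre, half way up; its z axis points to the brass face (up at the start). Standing on the bench its origin is 14 mm up, on a flat leaf 39 mm up
- green_reel: green film reel, may be absent (two or three of the three reels are there): a brittle plastic spool 60 mm in diameter and 28 mm high, bore 26 mm right through, 60 g; one end face carries a brass ring plate. Origin: its centre, half way up; its z axis points to the brass face (up at the start). Standing on the bench its origin is 14 mm up, on a flat leaf 39 mm up
- black_reel: black film reel, may be absent (two or three of the three reels are there): a brittle plastic spool 60 mm in diameter and 28 mm high, bore 26 mm right through, 60 g; one end face carries a brass ring plate. Origin: its centre, half way up; its z axis points to the brass face (up at the start). Standing on the bench its origin is 14 mm up, on a flat leaf 39 mm up
- amber_bottle: bystander: closed brown bottle, 72 mm across, 170 mm high; origin under its middle
- white_bottle: bystander: closed white bottle, 68 mm across, 160 mm high; origin under its middle
- beaker: bystander: clear beaker, 72 mm across, 100 mm high; origin under its middle
- canister: bystander: small black film canister, 32 mm across, 50 mm high; origin under its middle
- loupe: bystander: dark magnifier, 44 mm across, 50 mm high; origin under its middle
- paddle: bystander: flat paddle 200 mm long, lying on the bench; origin under its middle
- clip: bystander: wooden drying clip 75 mm long, lying on the bench; origin under its middle
Mind the look-alikes: they are no part of the job. Leave any orange look-alike of the white_reel alone. What is shaped like the column but turquoise is not meant.

How it is judged (in metres and radians):
On the way, in this order (a step that is already met when the one before it is completed fails the run):
1. every reel present stands on a stub of the open silver leaf, brass plate up (value of joint loader below 0.15 rad and value of joint cover below 0.5 rad and ((horizontal distance between white_reel and loader_stub1 below 0.008 m and distance between white_reel and loader_stub1 below 0.02 m) or (horizontal distance between white_reel and loader_stub2 below 0.008 m and distance between white_reel and loader_stub2 below 0.02 m) or (horizontal distance between white_reel and loader_stub3 below 0.008 m and distance between white_reel and loader_stub3 below 0.02 m)) and ((horizontal distance between green_reel and loader_stub1 below 0.008 m and distance between green_reel and loader_stub1 below 0.02 m) or (horizontal distance between green_reel and loader_stub2 below 0.008 m and distance between green_reel and loader_stub2 below 0.02 m) or (horizontal distance between green_reel and loader_stub3 below 0.008 m and distance between green_reel and loader_stub3 below 0.02 m)) and ((horizontal distance between black_reel and loader_stub1 below 0.008 m and distance between black_reel and loader_stub1 below 0.02 m) or (horizontal distance between black_reel and loader_stub2 below 0.008 m and distance between black_reel and loader_stub2 below 0.02 m) or (horizontal distance between black_reel and loader_stub3 below 0.008 m and distance between black_reel and loader_stub3 below 0.02 m)) and angle between each of white_reel, green_reel, black_reel's own z axis and vertical below 0.12 rad), for 0.2 s.
2. the blue leaf is closed over the reels on the silver leaf (value of joint loader below 0.15 rad and value of joint cover above 3 rad and ((horizontal distance between white_reel and loader_stub1 below 0.008 m and distance between white_reel and loader_stub1 below 0.02 m) or (horizontal distance between white_reel and loader_stub2 below 0.008 m and distance between white_reel and loader_stub2 below 0.02 m) or (horizontal distance between white_reel and loader_stub3 below 0.008 m and distance between white_reel and loader_stub3 below 0.02 m)) and ((horizontal distance between green_reel and loader_stub1 below 0.008 m and distance between green_reel and loader_stub1 below 0.02 m) or (horizontal distance between green_reel and loader_stub2 below 0.008 m and distance between green_reel and loader_stub2 below 0.02 m) or (horizontal distance between green_reel and loader_stub3 below 0.008 m and distance between green_reel and loader_stub3 below 0.02 m)) and ((horizontal distance between black_reel and loader_stub1 below 0.008 m and distance between black_reel and loader_stub1 below 0.02 m) or (horizontal distance between black_reel and loader_stub2 below 0.008 m and distance between black_reel and loader_stub2 below 0.02 m) or (horizontal distance between black_reel and loader_stub3 below 0.008 m and distance between black_reel and loader_stub3 below 0.02 m))), for 0.2 s.
3. the closed pair has been swung right over: the reels lie on the blue leaf, brass plate down (value of joint loader above 2.98 rad and value of joint cover below 0.15 rad and angle between each of white_reel, green_reel, black_reel's own z axis and vertical above 2.95 rad), for 0.2 s.
4. the silver leaf is swung back open with the reels left brass plate down (value of joint each of loader, cover below 0.15 rad and angle between each of white_reel, green_reel, black_reel's own z axis and vertical above 2.95 rad), for 0.2 s.
At the end, for the whole second after the job is handed in: every reel present is on the tank column, brass plate down (within about 10 degrees), within 6 mm of the column's axis and within 4 mm of fully home in height, white below green below black, at rest; both leaves of the cradle lie open (joints below 0.15 rad) (all of step 4 and horizontal distance between each of white_reel, green_reel, black_reel and column below 0.006 m and (height (world z) of white_reel between 0.022 and 0.03 m or height (world z) of white_reel between 0.05 and 0.058 m or height (world z) of white_reel between 0.078 and 0.086 m) and (height (world z) of green_reel between 0.022 and 0.03 m or height (world z) of green_reel between 0.05 and 0.058 m or height (world z) of green_reel between 0.078 and 0.086 m) and (height (world z) of black_reel between 0.022 and 0.03 m or height (world z) of black_reel between 0.05 and 0.058 m or height (world z) of black_reel between 0.078 and 0.086 m) and linear speed of each of white_reel, green_reel, black_reel below 0.02 m/s and z of each of green_reel, black_reel in the frame of white_reel below -0.02 m and z of black_reel in the frame of green_reel below -0.02 m); the robot touches nothing.
It fails at once if a reel is pinched with more than 60 N (120 N summed over the fingers, bumps included) (contact force between the fingers and white_reel above 120 N or contact force between the fingers and green_reel above 120 N or contact force between the fingers and black_reel above 120 N).
It fails at once if a bystander (bottles, beaker, canister, loupe, paddle, clip) is pushed more than 40 mm or tipped over (distance of any of amber_bottle, white_bottle, beaker, canister, loupe, paddle, clip from where it was at the start of the episode above 0.04 m or angle between any of amber_bottle, white_bottle, beaker, canister, loupe's own z axis and vertical above 0.6 rad).
Of white_reel, green_reel, black_reel only 2 to 3 are there at a start; the rules pass over those that are not, and their reading is None.
At some moment in a run one of white_reel, green_reel, black_reel may be knocked a few centimetres aside while the robot is not near it.
Once in a run the grip may slacken for a moment while it holds something.
It also fails if it takes over 208 s, if anything falls off the work surface, if the arm or the gripper's body presses on something with over 40 N, if the wrist force passes 120 N, or if a joint passes its speed limit or range.

## Working session

There is one attempt and no reset: what is moved stays moved. The work goes in short steps, each a Python script; the robot and the scene stay as the last script left them, time stands still between calls to the robot, and variables do not carry over. Pictures are saved under pics/ and viewed, at most 14 in all, crops included, and the job is handed in when it is done.

```bash
ls; mkdir -p pics
python3 - <<'E'
from workcell import env
import cv2
s=env.read_state(); print(s)
for n in("top","side"):
    p=env.grab_frame(n); cv2.imwrite(f"pics/{n}0.png",p["image"])
    print(n,{k:v for k,v in p.items() if k!="image"})
    for t in["cradle","loader_handle","cover_handle","loader_stub1","cover_stub1","column","white_reel","green_reel","black_reel","canister","loupe","amber_bottle","white_bottle","beaker","paddle","clip"]:
        for d in env.search_frame(p,t): print(n,t,[round(float(v),3) for v in d["xyz"]],round(float(d["score"]),2))
E
```

```text
pics
{'clock': 0.0, 'joint_positions': array([ 9.04465526e+01,  2.20911090e+01,  3.78730438e-01, -2.70557283e-02,
       -6.84105636e+01, -1.48175673e+01]), 'qvel': array([ 0.03255926, -0.02449738, -0.04901093,  0.0591637 , -0.04824356,
       -0.07348175]), 'joint_torque': array([ 1.19242750e-04, -3.90671039e+01,  1.87412918e+01,  4.21995431e+00,
        1.10504357e-02, -1.87800865e-04]), 'position': array([0.1549434 , 0.6047988 , 0.19165385]), 'tool_rot': array([ 1.79874716e+02, -7.14174377e-03, -1.43809891e+01]), 'force': array([-0.06485354,  0.0810231 , -0.00877541]), 'wrist_torque': array([ 0.05953174, -0.00529617,  0.01702859]), 'finger_force': 0.0, 'opening': 1.0008731484277713}
top {'fx': 447.9732221290909, 'fy': 447.9732221290909, 'cx': 254.50227026008452, 'cy': 192.28804996984292, 'position': array([0.22648484, 0.01281098, 1.38125907]), 'orientation': array([ 10.72834421,   0.4802098 , -90.23122409]), 'shot': 1}
top cradle [0.553, 0.017, 0.028] 0.84
top loader_handle [0.491, 0.014, 0.025] 0.69
top loader_handle [0.286, 0.343, 0.011] 0.66
top cover_handle [0.614, 0.015, 0.02
[... 1534 characters left out ...]
85
side column [0.492, -0.355, 0.013] 0.57
side column [0.355, -0.358, 0.017] 0.55
side white_reel [0.403, 0.276, 0.026] 0.71
side white_reel [0.331, 0.171, 0.031] 0.54
side green_reel [0.548, 0.304, 0.028] 0.53
side black_reel [0.48, 0.393, 0.027] 0.54
side black_reel [0.617, 0.012, 0.028] 0.17
side black_reel [0.491, 0.007, 0.025] 0.17
side canister [0.546, 0.305, 0.029] 0.52
side canister [0.61, -0.37, 0.044] 0.5
side loupe [0.659, 0.291, 0.035] 0.48
side amber_bottle [0.597, 0.457, 0.089] 0.63
side white_bottle [0.664, -0.444, 0.095] 0.92
side beaker [0.376, -0.478, 0.065] 0.61
side paddle [0.429, 0.539, 0.006] 0.9
side clip [0.619, 0.008, 0.025] 0.48
side clip [0.596, 0.457, 0.089] 0.17
```

View pics/top0.png

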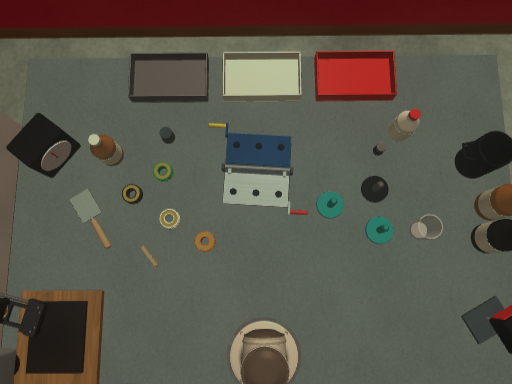

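View pics/side0.png

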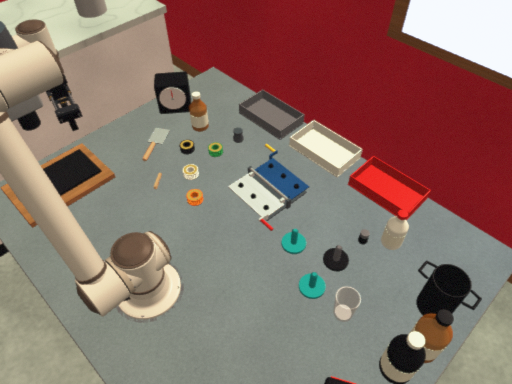

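Top view: white (170,218), green (163,171) and black (131,193) reels. The look-alikes are an orange reel (205,241) and turquoise columns (330,205) and (379,230). The real column is the black one at (375,188). The cradle has the red handle at (298,212) and the yellow one at (217,125).

```bash
cat > h.py <<'E'
from workcell import env
import numpy as np, cv2, json
from scipy.spatial.transform import Rotation as Ro
from scipy.optimize import least_squares
def proj(p,P):
    P=np.atleast_2d(P); c=(P-p["position"])@Ro.from_euler("xyz",p["orientation"],degrees=True).as_matrix()
    x,y,z=c[:,0],-c[:,1],-c[:,2]
    if p.get("fish"):
        r=np.hypot(x,y)+1e-12; th=np.arctan2(r,z); x,y=x/r*th,y/r*th
    else: x,y=x/z,y/z
    return np.c_[p["fx"]*x+p["cx"],p["fy"]*y+p["cy"]]
def grab(n):
    p=env.grab_frame(n); p["fish"]=n=="wrist"; return p
def cyl(x,y,z0,z1,r,n=40):
    a=np.linspace(0,2*np.pi,n); c=np.c_[x+r*np.cos(a),y+r*np.sin(a)]
    return np.vstack([np.c_[c,0*a+z0],np.c_[c,0*a+z1]])
def render(p,parts,S=8):
    m=np.zeros((384*2,512*2),np.uint8)
    for P in parts:
        h=cv2.convexHull(((proj(p,P)+.5)*2*256).astype(np.int32)); cv2.fillConvexPoly(m,h,1,shift=8)
    v,u=np.nonzero(m); return np.array([u.mean(),v.mean()])/2-.25 if len(u) else np.array([1e3,1e3])
def hullc(mask):
    c,_=cv2.findContours(mask.astype(np.uint8),cv2.RETR_EXTERNAL,cv2.CHAIN_APPROX_NONE)
    c=max(c,key=cv2.contourArea); m=np.zeros(mask.shape,np.uint8); cv2.drawContours(m,[c],-1,1,-1)
    v,u=np.nonzero(m); return np.array([u.mean(),v.mean()]),len(u)
def reelparts(z): return lambda x,y:[cyl(x,y,z-.014,z+.014,.03)]
def colparts(x,y): return [cyl(x,y,0,.012,.042),np.vstack([cyl(x,y,.012,.076,.011),[[x,y,.081]]])]
def fit(obs,parts,x0):
    f=lambda q:np.concatenate([render(p,parts(*q))-c for p,c in obs])
    r=least_squares(f,x0,diff_step=.004); return r.x,r.fun
def find(pics,name,parts,x0,rad=.04):
    """traced masks nearest x0 in each picture -> xy"""
    obs=[]
    for p in pics:
        e=render(p,parts(*x0)); b=None
        for d in env.trace(p,name):
            if d["mask"].sum()<20: continue
            c,n=hullc(d["mask"]); 
            sc=np.linalg.norm(c-e)
            if sc<rad*350*(3 if p["fish"] else 1) and (b is None or sc<b[0]): b=(sc,c)
        if b: obs.append((p,b[1]))
    if not obs: return None,None
    return fit(obs,parts,x0)
E
cat > m1.py <<'E'
from h import *
T,S=grab("top"),grab("side"); out={}
for n,x0 in dict(white=(.40,.28),green=(.552,.31),black=(.48,.4)).items():
    for pp in([T],[S],[T,S]):
        q,r=find(pp,n+"_reel",reelparts(.014),x0); print(n,None if q is None else q.round(4),None if r is None else r.round(1))
    out[n]=q
for pp in([T],[S],[T,S]):
    q,r=find(pp,"column",colparts,(.491,-.347)); print("col",None if q is None else q.round(4),None if r is None else r.round(1))
out["column"]=q
def stubs(q):
    c,s=np.cos(q[2]),np.sin(q[2]); return [(q[0]+c*a-s*b,q[1]+s*a+c*b) for a in(-.075,.075) for b in(-.07,0,.07)]
sp=lambda x,y:[np.vstack([cyl(x,y,.025,.031,.0105),cyl(x,y,.035,.035,.005)])]
def meas(pp,q):
    obs=[]
    for p in pp:
        im=p["image"].max(2).astype(int)
        for i,(x,y) in enumerate(stubs(q)):
            u,v=render(p,sp(x,y)); R=7; u0,v0=int(round(u)),int(round(v))
            w=im[v0-R:v0+R+1,u0-R:u0+R+1]; th=(w.min()+np.median(w))/2
            n,l,st,ce=cv2.connectedComponentsWithStats((w<th).astype(np.uint8))
            k=min(range(1,n),key=lambda k:np.hypot(*(ce[k]-R))-st[k,4]*.1); obs.append((p,i,ce[k]+[u0-R,v0-R],st[k,4]))
    return obs
for pp in([T],[S],[T,S]):
    q=np.array([.5535,.013,-.047])
    for _ in range(3):
        o=meas(pp,q)
        f=lambda q:np.concatenate([render(p,sp(*stubs(q)[i]))-c for p,i,c,a in o])
        r=least_squares(f,q,diff_step=[.003,.05,.05],loss="soft_l1"); q=r.x
    print("cradle",q.round(4),np.degrees(q[2]).round(2),r.fun.round(1),[int(a[3]) for a in o])
out["cradle"]=q
json.dump({k:list(map(float,v)) for k,v in out.items()},open("m.json","w"))
E
python3 m1.py
```

```text
white [0.406  0.2868] [-0.  0.]
white [0.4043 0.287 ] [0. 0.]
white [0.4054 0.2869] [-0.1  0.2  0.2 -0.1]
green [0.5549 0.3116] [0. 0.]
green [0.5514 0.3134] [-0.  0.]
green [0.5536 0.3122] [-0.3  0.3  0.6 -0.1]
black [0.4838 0.4057] [0. 0.]
black [0.482  0.4059] [-0.  0.]
black [0.4832 0.4059] [-0.   0.2  0.2 -0.2]
col [ 0.4982 -0.3494] [ 0. -0.]
col [ 0.4945 -0.3496] [0. 0.]
col [ 0.4965 -0.3492] [-0.   0.5  0.3 -0.4]
cradle [ 0.558   0.0161 -0.0657] -3.77 [ 0.  -0.   0.1 -0.  -0.1  0.1  0.1  0.   0.   0.  -0.1 -0.1] [36, 34, 38, 34, 33, 34]
cradle [ 0.5552  0.0165 -0.0636] -3.65 [-0.  -0.1 -0.1 -0.1  0.2 -0.  -0.  -0.  -0.   0.2 -0.1  0.1] [21, 20, 18, 21, 17, 16]
cradle [ 0.5571  0.0165 -0.0633] -3.63 [ 0.   0.2  0.   0.3 -0.2  0.3 -0.1  0.2 -0.2  0.3 -0.2  0.3  0.4 -0.2
  0.3 -0.4  0.7 -0.2  0.3 -0.2  0.2 -0.1  0.2 -0.2] [36, 34, 38, 34, 33, 34, 21, 20, 18, 21, 17, 16]
```

```bash
cat > m2.py <<'E'
from h import *
M=json.load(open("m.json")); yc=np.degrees(M["cradle"][2])
Y=yc+90
x,y=M["white"]
env.goto([x,y,.17],[180,0,Y]); env.dwell(.3)
s=env.read_state(); print(s["position"],s["tool_rot"],s["joint_positions"].round(1),s["clock"])
p=grab("wrist"); print({k:v for k,v in p.items() if k!="image"}); 
q,r=find([p],"white_reel",reelparts(.014),(x,y)); print("white",q,r)
e=render(p,reelparts(.014)(x,y)); print(e)
cv2.imwrite("pics/w1.png",p["image"])
E
python3 m2.py
```

```text
[0.40535335 0.28709908 0.16994163] [-1.79997891e+02  4.68690216e-03  8.63935983e+01] [ 54.1  10.6 -19.2   0.  -60.2 122.3] 4.9583
{'fx': 297.3186396354542, 'fy': 297.3186396354542, 'cx': 252.3676321382642, 'cy': 191.41583416030844, 'position': array([0.40985898, 0.35437099, 0.36143579]), 'orientation': array([-14.48724269,   0.02670404,  -3.68242572]), 'shot': 5, 'fish': True}
white [0.40455105 0.28632748] [ 0.00186679 -0.00084852]
[252.69045485 174.49787139]
```

View pics/w1.png

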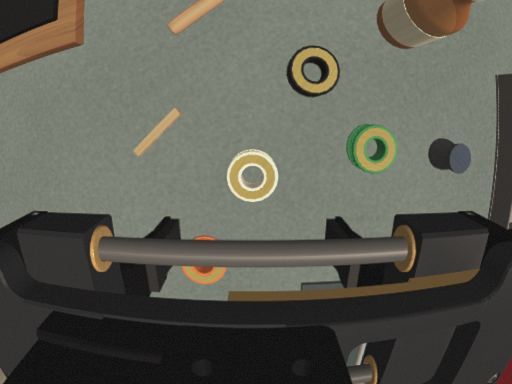

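Wrist view: white reel at (252,175), green (372,148), black (313,70), orange look-alike (204,260). The measured position agrees to 1 mm, so I'll pick the white one and check the cradle from close by on the way.

```bash
cat >> h.py <<'E'
M=json.load(open("m.json"))
def save(): json.dump({k:list(map(float,v)) for k,v in M.items()},open("m.json","w"))
YC=np.degrees(M["cradle"][2]); Y=YC-90
def cw(a,b):
    t=M["cradle"][2]; return np.array([M["cradle"][0]+np.cos(t)*a-np.sin(t)*b,M["cradle"][1]+np.sin(t)*a+np.cos(t)*b])
def stub(side,i,q=None): return cw(.075*side,.07*(i-2))
def up(z): 
    s=env.read_state(); env.move_straight([*s["position"][:2],z],rate=.2)
sp=lambda x,y:[np.vstack([cyl(x,y,.025,.031,.0105),cyl(x,y,.035,.035,.005)])]
def look(name,z,x0,pics=("wrist",),rad=.05):
    for _ in range(2):
        q,r=find([grab(n) for n in pics],name,reelparts(z),x0,rad)
        if q is not None: return q
def pick(name,zc,yaw,xy=None,refine=True):
    n=name+"_reel"; xy=M[name] if xy is None else xy
    env.gripper_to(.85); env.goto([*xy,zc+.13],[180,0,yaw])
    if refine:
        env.dwell(.2); q=look(n,zc,xy); print(name,"est",np.round(xy,4),"wrist",q)
        if q is not None and np.hypot(*(q-xy))<.05: xy=q
    env.move_straight([*xy,zc+.02],[180,0,yaw],rate=.2); env.move_straight([*xy,zc-.010],rate=.06,force_limit=10)
    env.gripper_to(.5,30); s=env.read_state(); print("grip",s["opening"],s["finger_force"],s["position"],s["clock"])
    up(zc+.13); s=env.read_state(); print("lifted",s["opening"],s["finger_force"],s["force"].round(2))
E
cat > a1.py <<'E'
from h import *
pick("white",.014,Y)
c=cw(0,.05); env.goto([*c,.25],[180,0,Y]); env.dwell(.3)
p=grab("wrist"); cv2.imwrite("pics/w2.png",p["image"]); print(env.read_state()["opening"],env.read_state()["clock"])
q=np.array(M["cradle"])
def st(q,i):
    c,s=np.cos(q[2]),np.sin(q[2]); a,b=(-.075,.075)[i//3],.07*(i%3-1); return q[0]+c*a-s*b,q[1]+s*a+c*b
im=p["image"].max(2).astype(int); R=14
for _ in range(2):
    o=[]
    for i in range(6):
        u0,v0=np.round(render(p,sp(*st(q,i)))).astype(int); w=im[v0-R:v0+R+1,u0-R:u0+R+1]
        if w.shape!=(2*R+1,2*R+1): continue
        th=(w.min()+np.median(w))/2
        n,l,s_,ce=cv2.connectedComponentsWithStats((w<th).astype(np.uint8))
        k=min(range(1,n),key=lambda k:np.hypot(*(ce[k]-R))-s_[k,4]*.05); o.append((i,ce[k]+[u0-R,v0-R],s_[k,4]))
    f=lambda q:np.concatenate([render(p,sp(*st(q,i)))-c for i,c,a in o])
    r=least_squares(f,q,diff_step=[.003,.05,.05],loss="soft_l1"); q=r.x
print(q,r.fun.round(1),[(i,c.round(),int(a)) for i,c,a in o])
E
python3 a1.py
```

```text
white est [0.4054 0.2869] wrist [0.40498234 0.28507843]
grip 0.5034967683262194 0.0 [0.40497958 0.28508501 0.003999  ] 10.75
lifted 0.5021858456745273 0.0 [ 0.42  0.55 -0.06]
0.4995453594187226 13.0583
[ 0.55720236  0.01507287 -0.06723237] [ 0.2 -0.2  0.3  0.   0.2  0.1 -0.3 -0.2 -0.3  0.1 -0.2  0.1] [(0, array([306.,  80.]), 156), (1, array([306., 129.]), 155), (2, array([304., 178.]), 147), (3, array([198.,  79.]), 157), (4, array([199., 129.]), 159), (5, array([200., 178.]), 145)]
```

View pics/w2.png

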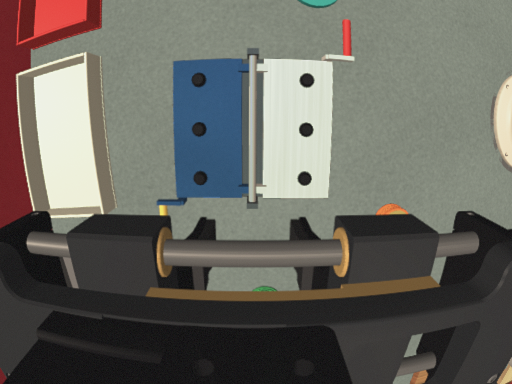

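The cradle pose is confirmed, with stubs at (306,80..178) on silver and (199,80..178) on blue. The grip closed to 0.5 with no force, so I'll check what happened to the white reel.

Run:
```python
from h import *
M["cradle"]=[.5572,.0153,-.067]; save()
T,S=grab("top"),grab("side")
for n in("white","green","black"):
    print(n,M[n],*[find([p],n+"_reel",reelparts(.014),M[n],.12)[0] for p in(T,S)])
x=cv2.resize(T["image"][140:280,90:270],None,fx=4,fy=4,interpolation=cv2.INTER_CUBIC); cv2.imwrite("pics/t2.png",x)
```

```text
white [0.40543508397128863, 0.28689047092481285] None [0.40375219 0.28722062]
green [0.5536296805403734, 0.3122430697206259] None [0.55397439 0.31053634]
black [0.4831980641334127, 0.40590099487085635] [0.48380994 0.40551179] [0.48202729 0.40341019]
```

View pics/t2.png

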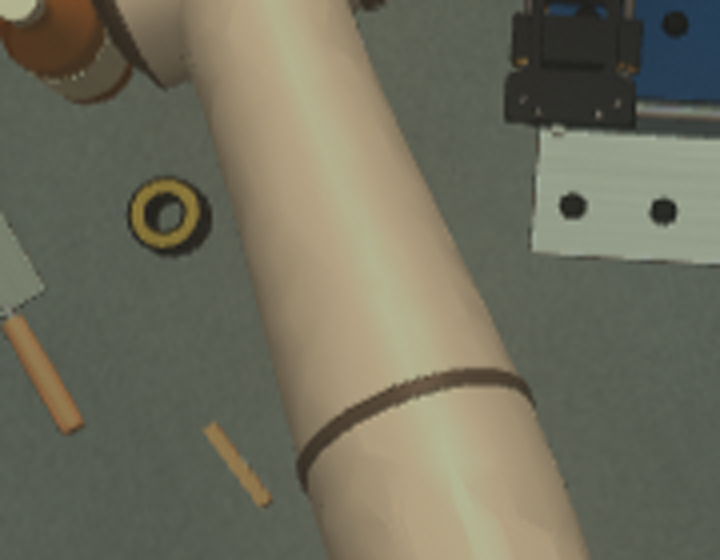

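```bash
sed -i 's/env.gripper_to(.5,30)/env.gripper_to(0.0,30)/' h.py
python3 - <<'E'
from h import *
x,y=M["white"]
env.gripper_to(.85); env.goto([x,y,.144],[180,0,Y]); env.dwell(.2)
q=look("white_reel",.014,(x,y)); print(q)
env.move_straight([*q,.03],[180,0,Y],rate=.2); print(env.move_straight([*q,.004],rate=.06,force_limit=10))
env.gripper_to(.66,30); s=env.read_state(); print(s["opening"],s["finger_force"],s["position"])
p=grab("wrist"); S=grab("side"); 
a=cv2.resize(S["image"][100:260,130:290],(480,480),interpolation=cv2.INTER_CUBIC)
cv2.imwrite("pics/w3.png",np.hstack([cv2.resize(p["image"][150:350,150:360],(320,480)),a]))
E
```

```text
[0.40517888 0.28495093]
False
0.6622453879599344 0.0 [0.40517427 0.28497268 0.0040369 ]
```

View pics/w3.png

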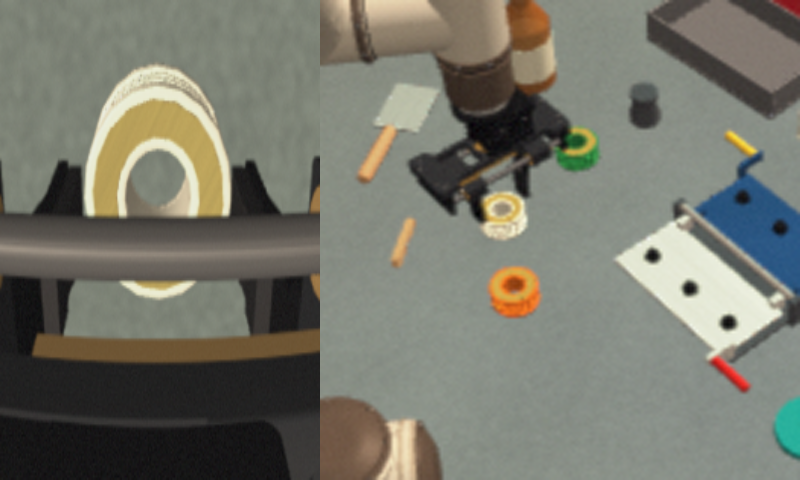

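The reel sits centred between the fingers at opening 0.66 without contact, so I'll close further in steps.

Run:
```python
from h import *
for o in(.6,.55,.5,.45,.4,.3,.2,0.0):
    env.gripper_to(o,30); s=env.read_state(); print(o,s["opening"],s["finger_force"],s["force"].round(1),s["clock"])
    if s["finger_force"]>3: break
```

```text
0.6 0.6013781157288394 0.0 [-0.1  0.5 -0.3] 18.1417
0.55 0.5499325575039888 0.0 [-0.4 -0.7  0.4] 18.5417
0.5 0.5023949690113486 0.0 [ 0.3 -0.7 -0.7] 18.9417
0.45 0.4492320225746264 0.0 [-0.6  0.4  1. ] 19.3417
0.4 0.39848072435687 0.0 [ 0.7  0.7 -0.6] 19.7417
0.3 0.30127085958982225 0.0 [ 0.9 -0.8 -0. ] 20.2417
0.2 0.1983590289129472 0.0 [1.  0.1 0.4] 20.7417
0.0 0.009222796711070798 0.0 [-0.2 -0.2  0.1] 21.3833
```

Run:
```python
from h import *
p=grab("wrist"); S=grab("side"); 
a=cv2.resize(S["image"][140:230,150:240],(480,480),interpolation=cv2.INTER_CUBIC)
cv2.imwrite("pics/w4.png",np.hstack([cv2.resize(p["image"][150:350,150:360],(320,480)),a]))
print(env.read_state()["position"],find([S],"white_reel",reelparts(.014),M["white"],.1)[0])
```

```text
[0.40518217 0.28496276 0.00400168] [0.39988653 0.28264141]
```

View pics/w4.png

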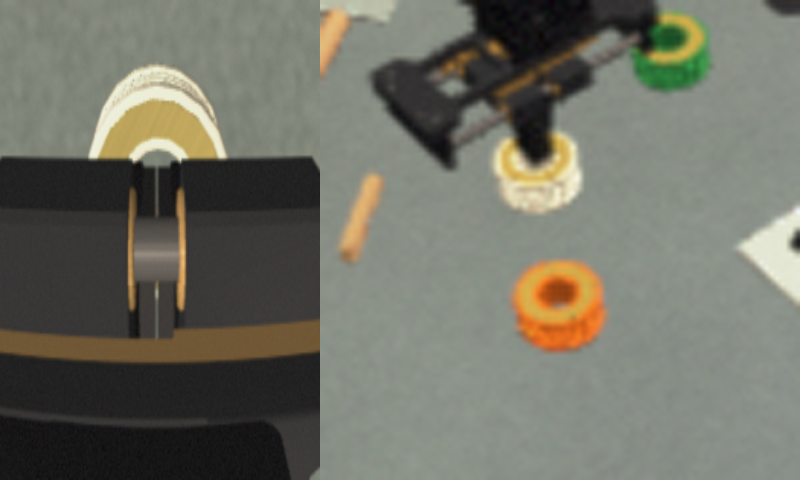

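Run:
```python
from h import *
S=grab("side")
for z in(.004,.028,.04): print(z,proj(S,[[.4052,.285,z]]))
up(.144); x,y=.40,.21
env.goto([x,y,.10],[180,0,Y]); print(env.read_state()["position"])
env.move_straight([x,y,.03],rate=.1,force_limit=8)
r=env.move_straight([x,y,-.004],rate=.02,force_limit=6); s=env.read_state(); print(r,s["position"],s["force"])
S=grab("side"); u,v=proj(S,[[x,y,0]])[0]; print(u,v)
u,v=int(u),int(v); cv2.imwrite("pics/s5.png",cv2.resize(S["image"][v-40:v+30,u-40:u+40],None,fx=7,fy=7,interpolation=cv2.INTER_CUBIC))
up(.1)
```

```text
0.004 [[191.09040086 173.16182782]]
0.028 [[190.32013967 168.89770809]]
0.04 [[189.92841727 166.72915638]]
[0.39925723 0.20834492 0.09841789]
False [ 0.40006963  0.21006009 -0.00389318] [-0.32135369 -0.12542893 -0.46300111]
202.71274971805454 184.82641750705636
```

View pics/s5.png

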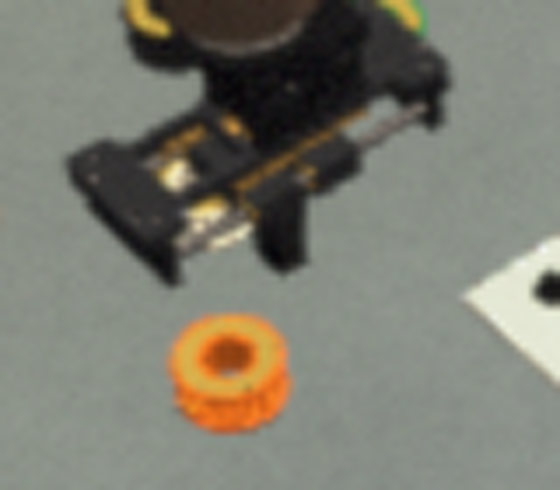

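Run:
```python
from h import *
x,y=.40,.21
env.move_straight([x,y,.0],rate=.1,force_limit=8)
r=env.move_straight([x,y,-.04],rate=.02,force_limit=5); s=env.read_state(); print(r,s["position"],s["force"],s["clock"])
up(.1)
```

```text
True [ 0.39993332  0.209923   -0.02939006] [-1.37992761 -0.20431326  5.18280243] 28.8
```

Run:
```python
from h import *
S=grab("side"); d=np.array([np.sin(np.radians(Y)),-np.cos(np.radians(Y))]); t=np.radians(Y); ex=np.array([np.cos(t),np.sin(t)])
print("tool y",d)
for sx in(-.0375,0,.0375):
  for h in(.0,.024,.045,.066,.08,.1): 
    print(sx,h,proj(S,[[*(np.array([.4,.21])+sgn*.095*d+sx*ex),h] for sgn in(-1,1)]).round(1).tolist())
print("tip",proj(S,[[.4,.21,h] for h in(0,.024)]).round(1).tolist())
```

```text
tool y [-0.99775634  0.06694988]
-0.0375 0.0 [[216.5, 167.4], [176.3, 191.8]]
-0.0375 0.024 [[216.1, 163.2], [175.3, 187.6]]
-0.0375 0.045 [[215.6, 159.4], [174.4, 183.8]]
-0.0375 0.066 [[215.2, 155.5], [173.5, 180.0]]
-0.0375 0.08 [[214.9, 152.8], [172.9, 177.4]]
-0.0375 0.1 [[214.5, 149.0], [172.1, 173.6]]
0 0.0 [[222.4, 172.7], [182.0, 197.6]]
0 0.024 [[222.0, 168.4], [181.1, 193.4]]
0 0.045 [[221.6, 164.6], [180.3, 189.7]]
0 0.066 [[221.3, 160.8], [179.4, 185.8]]
0 0.08 [[221.0, 158.1], [178.8, 183.3]]
0 0.1 [[220.6, 154.3], [178.0, 179.5]]
0.0375 0.0 [[228.5, 178.1], [187.8, 203.5]]
0.0375 0.024 [[228.1, 173.8], [187.0, 199.4]]
0.0375 0.045 [[227.8, 170.0], [186.2, 195.6]]
0.0375 0.066 [[227.5, 166.2], [185.4, 191.8]]
0.0375 0.08 [[227.3, 163.5], [184.9, 189.3]]
0.0375 0.1 [[227.0, 159.7], [184.1, 185.5]]
tip [[202.7, 184.8], [202.1, 180.6]]
```

Touching the bench shows that the reported height is about 29 mm too low. The side view agrees: the gripper body sits about 76 mm above the true tip. I'll build that offset in and retry.

```bash
cat >> h.py <<'E'
ZB=.029   # true tip height = reported + ZB
def at(): return env.read_state()["position"]+[0,0,ZB]
def mv(xy,z,yaw=None,rate=.2,fl=None): return env.move_straight([*xy,z-ZB],None if yaw is None else [180,0,yaw],rate=rate,force_limit=fl)
def go(xy,z,yaw): env.goto([*xy,z-ZB],[180,0,yaw])
def up(z,rate=.25): mv(env.read_state()["position"][:2],z,rate=rate)
def st(tag):
    s=env.read_state(); print(tag,"open %.3f ff %.1f"%(s["opening"],s["finger_force"]),at().round(4),s["force"].round(1),"t %.1f"%s["clock"]); return s
def pick(name,zc,yaw,xy=None,refine=True,hov=.13):
    n=name+"_reel"; xy=M[name] if xy is None else xy
    env.gripper_to(.85); go(xy,zc+hov,yaw)
    if refine:
        env.dwell(.15); q=look(n,zc,xy); print(name,"est",np.round(xy,4),"wrist",q)
        if q is not None and np.hypot(*(q-xy))<.06: xy=q
    mv(xy,zc+.02,yaw); hit=mv(xy,zc-.010,rate=.06,fl=8)
    env.gripper_to(0.0,30); st("grip hit=%s"%hit)
    up(zc+hov); return st("lifted")
def place(xy,zc,yaw,low=.018,hov=.10):
    go(xy,zc+hov,yaw); mv(xy,zc+low-.010)
    hit=mv(xy,zc-.0095,rate=.04,fl=6); s=st("down hit=%s"%hit)
    return hit
E
python3 - <<'E'
from h import *
s=pick("white",.014,Y)
if s["opening"]>.6:
    hit=place(stub(-1,3),.039,Y)
E
```

```text
white est [0.4054 0.2869] wrist [0.40522167 0.28504155]
grip hit=False open 0.689 ff 30.0 [0.4054 0.2852 0.0043] [-0.7  0.2  1.1] t 33.4
lifted open 0.691 ff 30.0 [0.4044 0.2844 0.1428] [ 0.7 -0.7 -0.3] t 34.1
down hit=True open 0.689 ff 30.0 [0.4868 0.0901 0.0295] [-1.5  0.6  4.9] t 36.1
```

White is gripped and seated. I'll release it and do green and black the same way.

Run:
```python
from h import *
env.gripper_to(.85); up(.12); print("white stub",stub(-1,3),look("white_reel",.039,stub(-1,3)))
for n,i,yw in(("green",2,Y),("black",1,-155)):
    s=pick(n,.014,yw,hov=.16 if n=="green" else .2)
    if not .6<s["opening"]<.75: break
    hit=place(stub(-1,i),.039,Y); z=at()[2]
    if z>.0315: print("not seated"); break
    env.gripper_to(.85); up(.12); print(n,stub(-1,i),look(n+"_reel",.039,stub(-1,i)))
st("end")
```

```text
white stub [0.48705477 0.09016419] [0.48676888 0.09018497]
green est [0.5536 0.3122] wrist [0.50652117 0.298214  ]
grip hit=False open 0.680 ff 30.0 [0.5066 0.2984 0.0043] [-0.4 -0.5  1.5] t 40.7
lifted open 0.679 ff 30.0 [0.5055 0.2977 0.1724] [ 0.3 -0.3 -1.2] t 41.5
down hit=True open 0.679 ff 30.0 [0.4822 0.0203 0.0295] [-0.4  0.1  5.3] t 43.7
green [0.48236827 0.02032124] [0.4826277  0.02065484]
black est [0.4832 0.4059] wrist [0.48228005 0.40421566]
grip hit=False open 0.688 ff 30.0 [0.4825 0.4045 0.0044] [ 0.2 -0.2  1.2] t 49.0
lifted open 0.690 ff 30.0 [0.4816 0.4036 0.2122] [-1.1  0.2 -1.6] t 50.0
down hit=True open 0.687 ff 30.0 [ 0.4775 -0.0495  0.0295] [-0.6  0.8  3.6] t 52.7
black [ 0.47768178 -0.0495217 ] [ 0.47769146 -0.04946983]
end open 0.848 ff 0.0 [ 0.4757 -0.0498  0.1191] [-0.1  0.3  0.1] t 54.0
```

```bash
cat >> h.py <<'E'
def hp(which,th):
    s=1 if which=="cover" else -1
    return cw(s*.13*np.cos(th),s*.135),.04+.13*np.sin(th)-.019
def swing(which,a0,a1,grip=40,rate=.15,over=0.):
    xy,z=hp(which,a0); env.gripper_to(.40); go(xy,.15,Y); mv(xy,z+.03,rate=.25); hit=mv(xy,z,rate=.08,fl=15)
    env.gripper_to(0.0,grip); s=st("bar hit=%s"%hit)
    if s["opening"]<.08: print("no bar"); return False
    n=int(np.ceil(abs(a1-a0)/np.radians(12)))
    for th in np.linspace(a0,a1+over,n+1)[1:]:
        xy,z=hp(which,th); mv(xy,z,rate=rate); s=env.read_state()
        print("%.0f F %s open %.3f"%(np.degrees(th),s["force"].round(0),s["opening"]))
        if s["opening"]<.08 or np.linalg.norm(s["force"])>60: print("STOP"); return False
    env.dwell(.2); st("end"); return True
E
python3 - <<'E'
from h import *
swing("cover",0,np.pi)
E
```

```text
bar hit=False open 0.122 ff 40.0 [0.6955 0.1414 0.0213] [-3.1  0.3  2. ] t 57.6
12 F [-1.  0. -0.] open 0.125
24 F [-1. -1.  1.] open 0.127
36 F [ 2. -1.  3.] open 0.123
48 F [ 5. -3.  6.] open 0.123
60 F [ 5. -4. 10.] open 0.118
72 F [ 4. -4. 14.] open 0.123
84 F [ 1. -2. 17.] open 0.121
96 F [-3. -1. 19.] open 0.120
108 F [-6.  1. 19.] open 0.126
120 F [-7.  3. 15.] open 0.121
132 F [-6.  5.  6.] open 0.126
144 F [-4.  5. -1.] open 0.124
156 F [-2.  6. -4.] open 0.122
168 F [-3.  5. -3.] open 0.123
180 F [-3.  6. -4.] open 0.117
end open 0.120 ff 40.0 [0.4361 0.1591 0.0203] [-2.6  7.  -3.4] t 62.8
```

Run:
```python
from h import *
env.gripper_to(.4); up(.2); c=cw(-.02,.12); 
S=grab("side"); T=grab("top")
cv2.imwrite("pics/c6.png",np.hstack([cv2.resize(i,(400,400),interpolation=cv2.INTER_CUBIC) for i in(S["image"][130:230,210:310],T["image"][115:225,200:310])]))
```

```text
(no output)
```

View pics/c6.png

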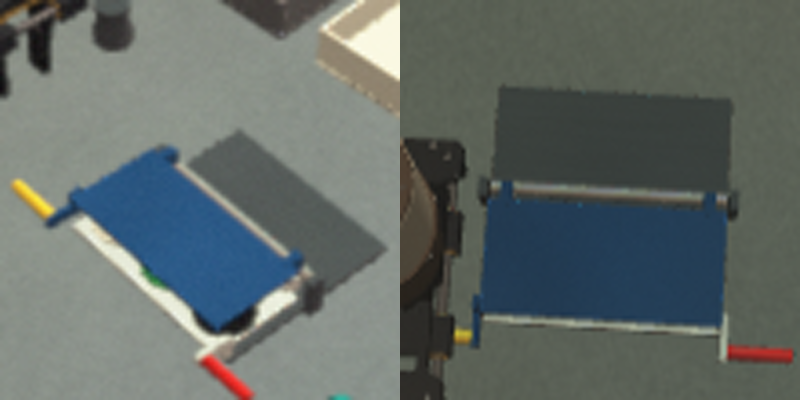

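The blue leaf lies closed over the reels, and the bar finished at 40 mm height (angle pi). Next I swing the pair over.

Run:
```python
from h import *
if swing("loader",0,np.pi,grip=50,rate=.12):
    env.gripper_to(.4); up(.1); st("released")
```

```text
bar hit=False open 0.123 ff 50.0 [ 0.4182 -0.1107  0.0212] [-1.4  1.5  3.6] t 67.5
12 F [-0.  0. -2.] open 0.121
24 F [-3.  2. -1.] open 0.121
36 F [-7.  3.  3.] open 0.123
48 F [-12.   6.   4.] open 0.120
60 F [-21.   9.  14.] open 0.119
72 F [-20.   5.  23.] open 0.122
84 F [-10.   2.  15.] open 0.123
96 F [-4.  0.  8.] open 0.122
108 F [-2. -4.  3.] open 0.123
120 F [-0. -5.  1.] open 0.121
132 F [-0. -6. -3.] open 0.127
144 F [ 0. -6. -2.] open 0.122
156 F [-0. -5. -3.] open 0.119
168 F [-1. -5. -3.] open 0.112
180 F [-1. -6. -3.] open 0.117
end open 0.118 ff 50.3 [ 0.6776 -0.129   0.02  ] [ 0.5 -5.  -3.9] t 73.3
released open 0.402 ff 0.0 [ 0.6784 -0.1279  0.1015] [-0.5  0.8 -0.2] t 74.5
```

Run:
```python
from h import *
up(.2); go(cw(-.05,-.2),.25,Y)
S=grab("side"); T=grab("top")
cv2.imwrite("pics/c7.png",np.hstack([cv2.resize(i,(400,400),interpolation=cv2.INTER_CUBIC) for i in(S["image"][130:230,210:310],T["image"][115:225,200:310])]))
```

```text
(no output)
```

View pics/c7.png

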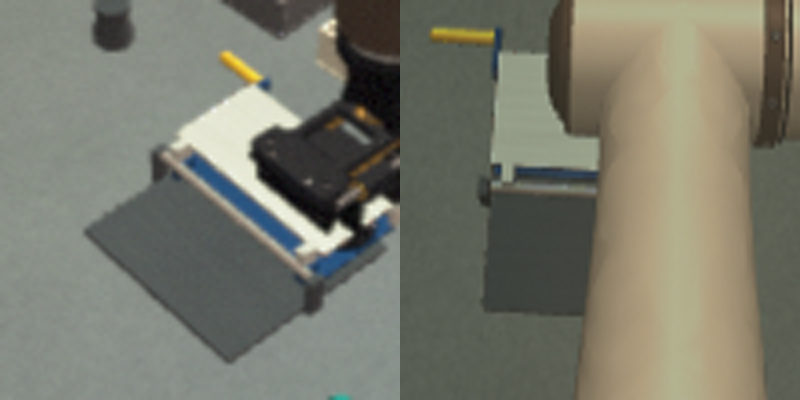

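The pair lies flat on the +x side. I'll swing the silver leaf back open.

Run:
```python
from h import *
if swing("loader",np.pi,0,grip=40,rate=.13):
    env.gripper_to(.4); up(.15)
    c=cw(.0,.06); go(c,.25,Y); env.dwell(.3); p=grab("wrist"); cv2.imwrite("pics/w8.png",p["image"])
    for n,i in(("white",3),("green",2),("black",1)): print(n,stub(1,i),find([p],n+"_reel",reelparts(.039),stub(1,i))[0])
    st("t")
```

```text
bar hit=False open 0.118 ff 39.9 [ 0.6776 -0.1281  0.0212] [-1.2  1.   1.2] t 78.7
168 F [-4.  2.  0.] open 0.116
156 F [-5.  2. -1.] open 0.120
144 F [-7.  3. -4.] open 0.119
132 F [-8.  2. -8.] open 0.116
120 F [ -8.   2. -13.] open 0.107
108 F [ -6.   2. -19.] open 0.119
96 F [ -4.   0. -25.] open 0.119
84 F [  0.  -1. -29.] open 0.113
72 F [  7.  -3. -32.] open 0.119
60 F [  9.  -4. -24.] open 0.123
48 F [  6.  -1. -12.] open 0.123
36 F [ 6. -0.  1.] open 0.119
24 F [ 6.  1. -5.] open 0.119
12 F [ 3.  2. -5.] open 0.119
0 F [ 2.  4. -4.] open 0.111
end open 0.115 ff 39.9 [ 0.4184 -0.1105  0.0211] [ 3.   4.5 -4.3] t 84.3
white [0.63671822 0.0801217 ] [0.63449635 0.08065233]
green [0.63203173 0.01027876] [0.62966776 0.0106284 ]
black [ 0.62734523 -0.05956419] [ 0.62485257 -0.0601624 ]
t open 0.397 ff 0.0 [0.5612 0.0749 0.2501] [ 0.6  0.5 -0. ] t 87.2
```

View pics/w8.png

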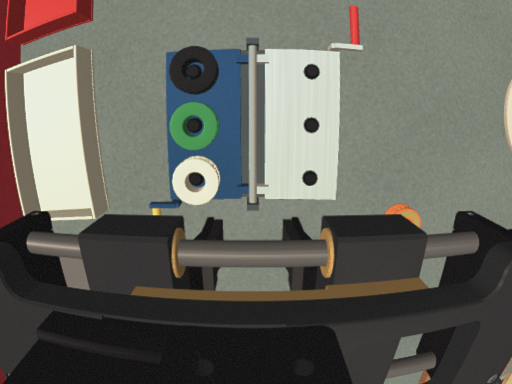

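All three reels are brass down on the blue leaf: black (193,69), green (194,126), white (196,180). Now the column, with a wrist check of it on the way.

```bash
cat >> h.py <<'E'
def thread(zc,col,yaw):
    """held reel onto post; spiral if it stops high"""
    go(col,.13,yaw); mv(col,.093); zt=zc-.0095
    offs=[(0,0)]+[(r*np.cos(a),r*np.sin(a)) for r in(.0015,.003) for a in np.arange(0,6.2,np.pi/3)]
    for o in offs:
        xy=np.array(col)+o; mv(xy,max(.093,env.read_state()["position"][2]+ZB),rate=.1) if o!=(0,0) else None
        hit=mv(xy,zt,rate=.05,fl=6); z=at()[2]; st("off %s hit=%s"%(np.round(o,4),hit))
        if z<zt+.003: return True
        up(z+.004)
    return False
E
python3 - <<'E'
from h import *
s=pick("white",.039,Y,stub(1,3)+[-.0023,.0005])
if s["opening"]>.6:
    c0=np.array([.4974,-.350]); go(c0+[0,.06],.22,Y); env.dwell(.3); p=grab("wrist")
    cv2.imwrite("pics/w9.png",p["image"]); print(c0,*find([p],"column",colparts,c0,.06)); st("hover")
E
```

```text
white est [0.6344 0.0806] wrist [0.6340892  0.08066202]
grip hit=False open 0.689 ff 30.0 [0.6343 0.0807 0.0293] [-0.1 -0.1  0.8] t 90.7
lifted open 0.688 ff 30.0 [0.6329 0.0805 0.1674] [ 0.   0.4 -1.5] t 91.4
[ 0.4974 -0.35  ] [ 0.49610585 -0.35084608] [ 0.00075855 -0.00248512]
hover open 0.691 ff 30.0 [ 0.4976 -0.2897  0.2199] [-0.6  0.2  0.4] t 93.2
```

View pics/w9.png

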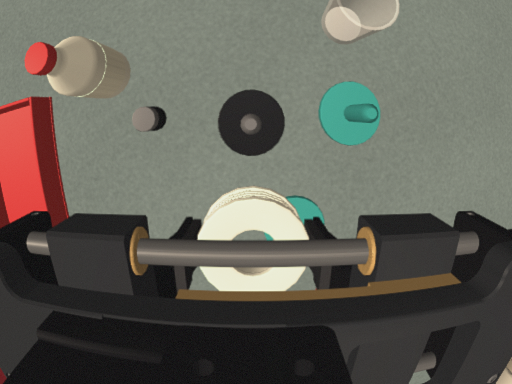

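The column is at (251,122), the black foot with the grey post. The white reel is in the grip, so I'll thread it.

Run:
```python
from h import *
M["column"]=[.4965,-.3505]; save()
if thread(.026,M["column"],Y):
    env.gripper_to(.85); up(.14); st("done")
```

```text
off [0 0] hit=False open 0.692 ff 30.0 [ 0.4968 -0.3506  0.0169] [-0.1  0.   0.1] t 95.8
done open 0.848 ff 0.0 [ 0.4961 -0.3502  0.1401] [-0.6 -0.9 -0.6] t 97.0
```

Run:
```python
from h import *
for n,i,z in(("green",2,.054),("black",1,.082)):
    s=pick(n,.039,Y,stub(1,i)+[-.0023,.0003])
    if not .6<s["opening"]<.75: break
    if not thread(z,M["column"],Y): break
    env.gripper_to(.85); up(.16); st(n+" done")
else:
    go(np.array(M["column"])+[-.05,.12],.25,Y); env.dwell(.3)
    S,T,W=grab("side"),grab("top"),grab("wrist")
    for n,z in(("white",.026),("green",.054),("black",.082)): print(n,find([S],n+"_reel",reelparts(z),M["column"])[0])
    cv2.imwrite("pics/f.png",np.hstack([cv2.resize(S["image"][205:305,285:385],(400,400),interpolation=cv2.INTER_CUBIC),cv2.resize(W["image"][60:210,180:330],(400,400),interpolation=cv2.INTER_CUBIC)]))
```

```text
green est [0.6297 0.0106] wrist [0.62924395 0.01045391]
grip hit=False open 0.680 ff 30.0 [0.6295 0.0105 0.0293] [-0.2  0.3  1.1] t 100.7
lifted open 0.682 ff 30.0 [0.6281 0.0105 0.1674] [-0.   0.8 -1. ] t 101.4
off [0 0] hit=False open 0.681 ff 30.0 [ 0.4968 -0.3506  0.0449] [ 0.1 -0.2  0.1] t 104.3
green done open 0.852 ff 0.0 [ 0.4964 -0.3503  0.1604] [ 0.9 -1.1 -0.8] t 105.5
black est [ 0.625  -0.0593] wrist [ 0.62484362 -0.05946448]
grip hit=False open 0.692 ff 30.0 [ 0.6251 -0.0595  0.0294] [0.1 0.3 1.4] t 108.9
lifted open 0.691 ff 30.0 [ 0.6237 -0.0593  0.1674] [ 0.3  0.6 -1.9] t 109.6
off [0 0] hit=False open 0.689 ff 30.0 [ 0.4964 -0.3506  0.0724] [-0.5  0.4 -0.8] t 111.8
black done open 0.848 ff 0.0 [ 0.4968 -0.3504  0.161 ] [ 0.2  0.5 -0.9] t 112.8
white [ 0.47447891 -0.3595742 ]
green [ 0.4754951  -0.36198594]
black [ 0.49424956 -0.34889117]
```

View pics/f.png

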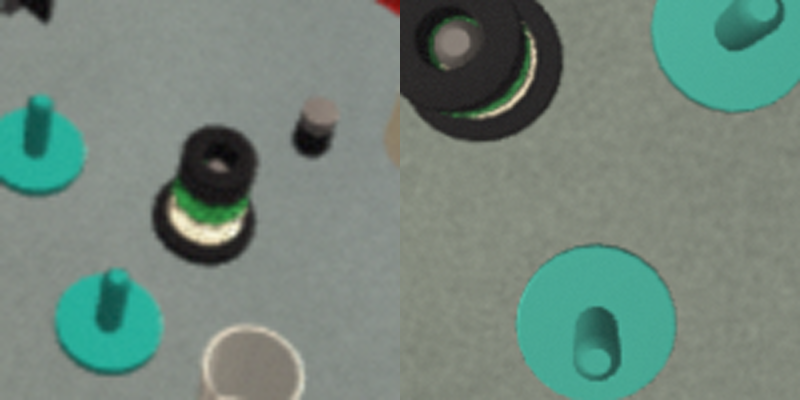

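The stack is neat on the column: white, then green, then black, with the post visible in the top bore. The low side-view offsets for white and green come from partial occlusion. The robot is clear, so I'm handing in.

```bash
python3 -c "
from workcell import env
print(env.close_job())"
```

```text
the job is handed in; nothing more can be done
None
```

The job is handed in: white, green and black reels are threaded brass plate down on the tank column, white lowest, and both cradle leaves are open. The hand-in returned no verdict, but the last pictures show the three stacked straight on the post.

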